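# Hold the utensil caddy in its corner for screwing

### The job

Be my third hand: pick up the blue utensil caddy from the worktop and stand it on the upper tier of the acrylic organiser, to the left of the clear divider as seen from the robot, square, with its tall back with the brass inserts towards the rubber-lined back wall. Feel gently sideways for the divider, which the eye easily misjudges, until the caddy is snug against it, then push the caddy's back against the rubber with a steady force of about 9 newtons. Finish while still holding it there and pushing, so that I can do up the thumbscrews from behind, and leave everything else where it stands.

Things in the scene. Friction and masses are not known exactly. Their poses are not given: they have to be found in the camera images.
- caddy: The part: loose blue plastic utensil caddy, open-topped, 60 mm deep (its x) by 50 mm wide (its y) by 100 mm tall, 0.10 to 0.20 kg. Origin: centre of its underside, z up, +x to its back. Starts upright on the worktop left or right of the organiser, its back turned away from the robot within 0.5 rad. Grip it from above across its 50 mm width, high on the full-height side walls.
- caddy_back (a point): Middle of the caddy's back face, between two small brass inserts 45 mm above its underside, 30 mm to +x of its origin. The back is a flat wall the full 100 mm tall; the front wall (-x) is cut down to 54 mm; walls 4 mm thick.
- organiser: Fixed two-tier organiser of clear acrylic with aluminium posts, 290 mm deep (x) by 320 mm wide (y). Origin: centre of its underside, on the worktop; +x to its back (away from the robot), +y to its left seen from the robot; turned up to 0.15 rad. Lower tier: floor 13 mm high, 22 mm lips, open above for x below -0.005.
- upper_tier (a point): Point on the organiser's upper floor at organiser x = 0.065, y = 0, 120 mm above the worktop; axes as the organiser. In organiser coordinates the upper floor spans x = -0.001 to 0.141, y = -0.156 to 0.156. Above that floor: front lip 12 mm, end walls 30 mm, back wall 85 mm high, its inner face (x = 0.141) lined by the cushion; a screw slot runs along it.
- cushion: Dark sponge-rubber strip 12 mm thick, 300 mm long, on the back wall, 15 to 77 mm above the upper floor. Origin: middle of its front face, at x = 0.129, y = 0, z = 0.166 of the organiser when free; axes as the organiser. Pressed, the whole strip and its origin go back (+x) 1 mm per 3 N: 3 mm at 9 N; fully squashed and hard at 7 mm.
- divider: Fixed cross divider of clear acrylic with an orange top edge, on the upper floor: 112 mm long (x), 4 mm thick (y), 30 mm high. Origin: centre of its underside; axes as the organiser. It stands at organiser x = 0.062, y anywhere from -0.03 to 0.04. The caddy goes on its +y side: centres 27 mm apart in y when they touch. It does not give.
- filter_cup: Steel mesh filter cup, 66 mm across and 61 mm tall, standing on the upper tier to the right (-y) of the divider. Origin: centre of its underside. Leave alone.
- ramekin: White ceramic ramekin, 80 mm across, 42 mm tall, on the lower tier. Origin: centre of its underside. Leave alone.
- scraper: Yellow plastic pan scraper, 45 by 85 by 9 mm, lying on the lower tier. Origin: centre of its underside. Leave alone.
- teaspoon: Steel teaspoon, 125 mm long, 5 mm thick, lying on the lower tier along its front lip. Origin: on its underside near the middle. Leave alone.
- soap_bottle: Green glass soap bottle with white cap, 56 mm across, 160 mm tall, on the worktop beside the organiser (left or right, on the other side from the caddy). Origin: centre of its underside. Leave alone.
- jar: Amber jar, 64 mm across, 90 mm tall, on the worktop to the right of the organiser, beyond the place of the caddy or bottle. Origin: centre of its underside. Leave alone.
- dish_brush: Palm dish brush, 60 mm across, 64 mm tall, on the worktop to the left. Origin: centre of its underside. Leave alone.

How it is judged:
By the outcome, as a careful person would: the job done as asked, in the order asked, and still so for the second after the job is handed in, while the arm keeps its last pose, push and grip.
It also fails if it takes over 54 s, if anything falls off the work surface, if the arm or the gripper's body presses on something with over 40 N, if the wrist force passes 120 N, or if a joint passes its speed limit or range.

### The arm

A 6-joint arm with a two-finger parallel gripper is mounted at the origin on the work surface. World frame = base frame: x ahead of the robot, y to its left, z up, the work surface at z = 0. Lengths are in m, angles in rad, forces in N, time in s.
With the tool pointing down it reaches from about 0.25 to 0.85 m from the base axis. Payload 12.5 kg.
Tool frame: the origin (TCP) lies midway between the tips of the shut fingers; the grasp point (between the pads) lies 19 mm behind it (manip.grip_point_offset is the distance from the TCP to the grasp point, in m); x points along the fingers, y is the direction in which the jaws open and shut, and the axes are right-handed (so a half turn about x gives the same grasp; the last joint's range is limited). The gripper opens to 93 mm and grips with 3 to 60 N. Pads are 15 mm wide; open, the fingers measure 128 mm over their backs; the gripper's body (75 mm by 188 mm) begins 65 mm behind the grasp point.
Start: joints at [-1.293, 0.351, 1.652, -0, 1.139, -0.085], TCP at [0.195, -0.514, 0.219] pointing down, gripper open.
Joint ranges: [-2.75, 2.75], [-0.79, 2.1], [0.01, 2.65], [-1.57, 4.71], [0.07, 3.14], [-2.87, 2.87]. Speed limits (rad/s): [2.22, 2.22, 2.79, 3.14, 3.14, 3.14].

### API

Orientations are given as a unit quaternion [w, x, y, z].
In Python, from cell import manip gives the robot as it stands.
- The arm moves only by the tool apply_moves, never from a script. Its argument "increments" is a list of rows, each an object of numbers: "ax", "ay", "az": the turn, a rotation vector about the world's x, y, z in rad; "x", "y", "z": the shift along the world's x, y, z in mm; "claw": the finger opening in mm, from 0 to 93. In form: [{"ax": .., "ay": .., "az": .., "x": .., "y": .., "z": .., "claw": ..}, ...]. A call has 1 to 12 rows; each row is the pose to reach, as a shift and turn from the pose commanded when the call began; what a row does not reach only later rows make up. A row lasts 1/8 s, in which the tool goes at most 62.5 mm and 10.7 degrees, less where a joint would pass 70% of its speed; a pose out of reach is approached as far as the arm can. A call with a gripper value outside its range is refused whole. The fingers move at their own pace and stop on an object; the grip force is fixed at half the most. Time passes only in rows, so rows that repeat a pose let the fingers close. It gives the time, the measured TCP pose, the force and the opening at its end, in the units of the state.
- manip.observe(): the state, without advancing time (a new reading comes with each control period).
- manip.grab_frame(name): name is "side" or "top"; returns a dict with "image" (384x512x3 uint8, blue, green, red), "camera_matrix" (3x3 intrinsics, pixels), "pose" (4x4, takes a point from camera to world coordinates). Camera axes: x right, y down, z forward; pixel columns grow to the right and rows downward; lengths in m; the calibration is good to about 2 mm. A picture is of the moment at which its call begins. There is no depth.
- manip.sign_off(): hands the job in, once; it reports no verdict.
The state is a dict: "clock": time; "joint_positions": joint angles; "joint_velocities": joint speeds; "effort": joint torques, N m; "tcp_pos": TCP position; "ee_rot": TCP orientation; "contact_force": force on the tool from outside, world axes, zero at the start; "wrist_torque": the same for the moment, N m; "opening": opening from 0.0 (shut) to 1.0 (fully open).
Only numpy, scipy, OpenCV 4.12 (cv2) and the standard library are available. Lean on these libraries where they do the work, as an engineer would, in place of code of your own. Each camera call takes 0.05 s, during which the arm holds its last target.

## Working session

There is one attempt and no reset: what is moved stays moved. The work goes in short steps, Python scripts to look and compute and a tool call to move; the robot and the scene stay as the last step left them, time stands still between calls to the robot, and variables do not carry over. Pictures are saved under pics/ and viewed, and the job is handed in when it is done.

Besides the shell and the picture viewer there is one more tool, called after "Emit:" as a command line: name --argument value ..., lists and objects as JSON in quotes. apply_moves: Moves the arm, as the interface text tells. Its arguments: {"type":"object","properties":{"increments":{"type":"array","items":{"type":"object","properties":{"ax":{"type":"number"},"ay":{"type":"number"},"az":{"type":"number"},"x":{"type":"number"},"y":{"type":"number"},"z":{"type":"number"},"claw":{"type":"number"}}}}},"required":["increments"]}

```bash
ls; mkdir -p pics; python3 - <<'E'
from cell import manip
import cv2
print(manip.observe())
for n in("side","top"):
    f=manip.grab_frame(n); cv2.imwrite(f"pics/{n}0.png",f["image"]); print(n,f["camera_matrix"],f["pose"].round(4) if hasattr(f["pose"],'round') else f["pose"])
E
```

```text
pics
{'clock': 0.0, 'joint_positions': array([-1.29260089e+00,  3.51247959e-01,  1.65242707e+00,  1.02337099e-05,
        1.13909886e+00, -8.46061665e-02]), 'joint_velocities': array([-0.00086931,  0.00037506, -0.00053968,  0.00083722, -0.00032101,
        0.00031872]), 'effort': array([-3.14635625e-03, -4.97334158e+01, -2.85256308e+01,  6.97347452e-02,
        2.56749219e-02, -1.01613919e-04]), 'tcp_pos': array([ 0.19511974, -0.51385492,  0.21809388]), 'ee_rot': array([-0.12714991, -0.69546759, -0.1279819 ,  0.69554178]), 'contact_force': array([-0.21228011, -0.1300635 , -0.53308106]), 'wrist_torque': array([-0.01936163, -0.03292297, -0.04442384]), 'opening': 1.0035858966831663}
side [[392.34456125   0.         250.85771252]
 [  0.         392.34456125 191.8958543 ]
 [  0.           0.           1.        ]] [[-0.9179 -0.2831  0.278   0.2387]
 [-0.3966  0.6719 -0.6255  0.7004]
 [-0.0097 -0.6844 -0.729   0.9417]
 [ 0.      0.      0.      1.    ]]
top [[496.55775605   0.         254.75945453]
 [  0.         496.55775605 200.27715097]
 [  0.           0.           1.        ]] [[ 2.3000e-02 -9.9770e-01  6.4100e-02  4.4100e-01]
 [-9.9970e-01 -2.2900e-02  2.2000e-03 -8.3000e-03]
 [-7.0000e-04 -6.4200e-02 -9.9790e-01  1.5247e+00]
 [ 0.0000e+00  0.0000e+00  0.0000e+00  1.0000e+00]]
```

View pics/side0.png

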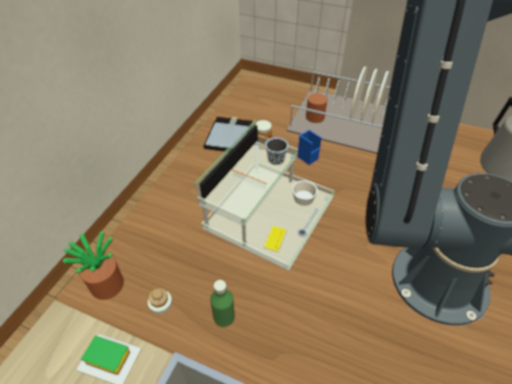

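View pics/top0.png

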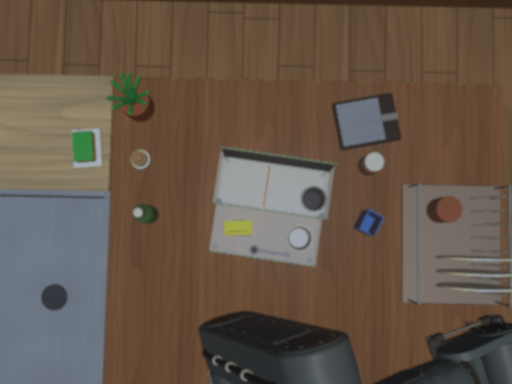

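The side view shows the organiser around (265,195) and the blue caddy at (309,147). In the top view the organiser is around (272,208), the orange divider edge at (267,187), the caddy at (370,222) and the jar at (374,162). I'll zoom in next.

```bash
python3 - <<'E'
import cv2
t=cv2.imread("pics/top0.png"); s=cv2.imread("pics/side0.png")
cv2.imwrite("pics/t1.png",cv2.resize(t[140:275,200:345],None,fx=5.4,fy=4.4*0+5.4*0+4.4,interpolation=cv2.INTER_CUBIC) if 0 else cv2.resize(t[140:275,205:345],None,fx=4.4,fy=4.4,interpolation=cv2.INTER_CUBIC))
cv2.imwrite("pics/t2.png",cv2.resize(t[200:245,345:395],None,fx=12,fy=12,interpolation=cv2.INTER_CUBIC))
cv2.imwrite("pics/s1.png",cv2.resize(s[110:275,185:345],None,fx=3.6,fy=3.6,interpolation=cv2.INTER_CUBIC))
E
```

```text
(no output)
```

View pics/t1.png

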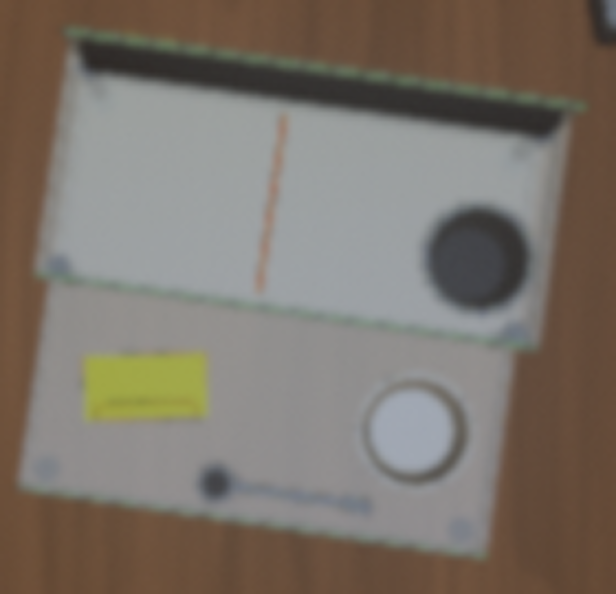

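View pics/t2.png

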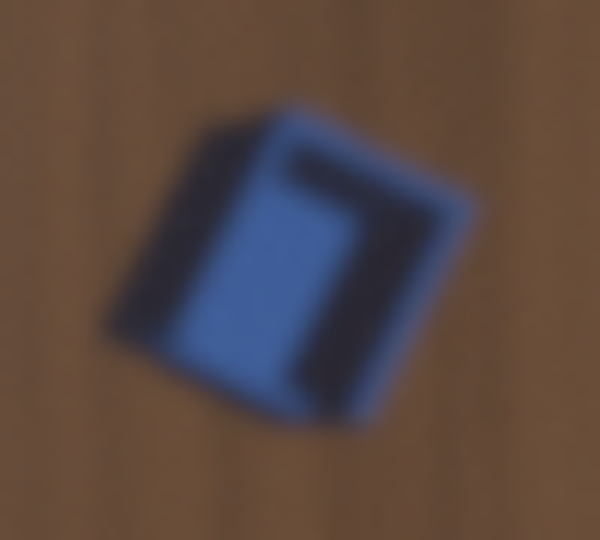

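View pics/s1.png

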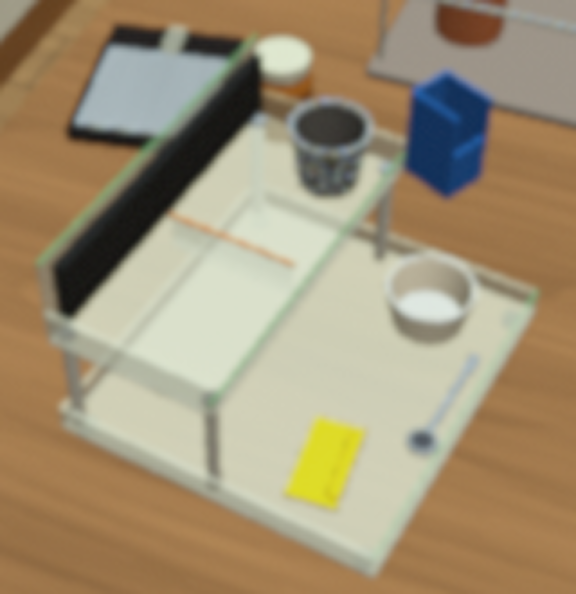

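```bash
cat > h.py <<'E'
from cell import manip
import numpy as np,cv2
from scipy.optimize import least_squares
from scipy.spatial.transform import Rotation as R
def cams():
    return {n:(lambda f:(f["image"],np.array(f["camera_matrix"]),np.array(f["pose"])))(manip.grab_frame(n)) for n in("side","top")}
def proj(K,T,P):
    P=np.atleast_2d(P); p=(P-T[:3,3])@T[:3,:3]; q=p@K.T; return q[:,:2]/q[:,2:]
def st(): 
    s=manip.observe(); print({k:np.round(s[k],4) for k in("clock","tcp_pos","ee_rot","contact_force","wrist_torque","opening","joint_positions")})
def rz(a): return np.array([[np.cos(a),-np.sin(a),0],[np.sin(a),np.cos(a),0],[0,0,1]])
E
cat > fit.py <<'E'
from h import *
C=cams()
def t1(u,v): return 205+(u+.5)/4.4-.5,140+(v+.5)/4.4-.5
def t2(u,v): return 345+(u+.5)/12-.5,200+(v+.5)/12-.5
def s1(u,v): return 185+(u+.5)/3.6-.5,110+(v+.5)/3.6-.5
org=[("top",(.143,.16,.205),t1(68,30)),("top",(.143,-.16,.205),t1(583,106)),("top",(-.145,.16,.022),t1(18,488)),("top",(-.145,-.16,.022),t1(487,556)),
("top",(-.003,.158,.132),t1(37,276)),("top",(-.003,-.158,.132),t1(537,348)),
("side",(.143,.16,.205),s1(42,262)),("side",(.143,-.16,.205),s1(250,42)),("side",(-.145,.16,.022),s1(375,562)),("side",(-.145,-.16,.022),s1(537,292)),("side",(-.003,.158,.132),s1(210,398)),("side",(-.003,-.158,.132),s1(403,158))]
div=[("top",(.118,0,.15),t1(285,114)),("top",(.006,0,.15),t1(260,290)),("side",(.118,0,.15),s1(170,213)),("side",(.006,0,.15),s1(294,265))]
cad=[("top",(.03,.025,.1),t2(285,100)),("top",(.03,-.025,.1),t2(482,205)),("top",(-.03,-.025,.1),t2(370,430)),("top",(-.03,.025,.1),t2(165,345)),
("side",(.03,.025,.1),s1(410,90)),("side",(.03,-.025,.1),s1(447,72)),("side",(-.03,-.025,.1),s1(490,100)),("side",(.03,.025,0),s1(408,152)),("side",(-.03,.025,0),s1(447,195)),("side",(-.03,-.025,0),s1(487,160))]
def res(v,pts):
    out=[]
    for n,p,q in pts:
        _,K,T=C[n]; out.append(proj(K,T,rz(v[2])@np.array(p)+[v[0],v[1],0])[0]-q)
    return np.concatenate(out)
def dv(v,d): return [(n,(p[0],p[1]+d,p[2]),q) for n,p,q in d_]
o=least_squares(res,[.45,0,-.1],args=(org,)); print("org",o.x.round(4)); print(o.fun.reshape(-1,2).round(1).tolist())
for sub in("top","side"):
    print(sub,least_squares(res,[.45,0,-.1],args=([a for a in org if a[0]==sub],)).x.round(4))
for sub in(("top",),("side",),("top","side")):
    pd=[a for a in div if a[0] in sub]
    d=least_squares(lambda y:res(o.x,[(n,(p[0],y[0],p[2]),q) for n,p,q in pd]),[0.0]); print("div",sub,d.x.round(4),d.fun.round(1))
c=least_squares(res,[.42,-.23,-.4],args=(cad,)); print("cad",c.x.round(4)); print(c.fun.reshape(-1,2).round(1).tolist())
for sub in("top","side"):
    print(sub,least_squares(res,[.42,-.23,-.4],args=([a for a in cad if a[0]==sub],)).x.round(4))
E
python3 fit.py
```

```text
org [ 0.5071 -0.0485 -0.1197]
[[-0.9, 0.1], [0.4, -0.4], [0.8, 0.2], [-0.5, -0.0], [1.1, -0.3], [-1.1, -0.7], [-0.9, -0.1], [1.5, -2.4], [0.3, 1.1], [-0.1, 1.6], [0.9, 0.5], [-0.7, -1.3]]
top [ 0.5066 -0.0485 -0.1227]
side [ 0.5077 -0.0484 -0.1154]
div ('top',) [0.0189] [-0.   0.3 -0.   0. ]
div ('side',) [0.0215] [ 0.4  0.5 -0.5 -0.5]
div ('top', 'side') [0.0199] [-0.4  0.3 -0.4 -0.   0.7  0.1 -0.2 -0.8]
cad [ 0.4783 -0.3437 -0.4439]
[[0.8, 0.8], [0.1, -0.1], [0.3, -0.2], [1.7, -1.0], [0.4, -0.7], [0.1, -1.7], [1.2, -1.3], [-1.3, 4.2], [0.1, 0.7], [-1.4, 4.0]]
top [ 0.4779 -0.3417 -0.4369]
side [ 0.4794 -0.3484 -0.4567]
```

```bash
cat > ov.py <<'E'
from h import *
import sys
def lines(img,K,T,pose,segs,col,crop,s):
    x0,y0,x1,y1=crop
    for a,b in segs:
        q=proj(K,T,np.array([a,b])@rz(pose[2]).T+[pose[0],pose[1],pose[3] if len(pose)>3 else 0])
        q=((q-[x0,y0]+.5)*s-.5).round().astype(int); cv2.line(img,tuple(map(int,q[0])),tuple(map(int,q[1])),col,1,cv2.LINE_AA)
def box(x0,x1,y0,y1,z0,z1):
    c=[(x,y,z) for x in(x0,x1) for y in(y0,y1) for z in(z0,z1)]
    return [(a,b) for i,a in enumerate(c) for b in c[i+1:] if sum(u!=v for u,v in zip(a,b))==1]
def show(C,n,crop,s,items,fn):
    I,K,T=C[n]; x0,y0,x1,y1=crop
    im=cv2.resize(I[y0:y1,x0:x1],None,fx=s,fy=s,interpolation=cv2.INTER_CUBIC)
    for pose,segs,col in items: lines(im,K,T,pose,segs,col,crop,s)
    cv2.imwrite(fn,im)
CAD=box(-.03,.03,-.025,.025,0,.1)
E
python3 - <<'E'
from ov import *
C=cams()
c=[.478,-.3425,-.44]; o=[.5071,-.0485,-.1197]
its=[(c,CAD,(0,255,255)),(o,box(-.145,.145,-.16,.16,0,.022)+box(-.001,.141,-.156,.156,.12,.15)+box(.141,.145,-.16,.16,.12,.205),(255,0,255)),(o,box(.006,.118,.0199-.002,.0199+.002,.12,.15),(0,0,255))]
show(C,"side",(290,120,335,175),10,its,"pics/o1.png")
show(C,"top",(345,200,395,245),12,its,"pics/o2.png")
show(C,"side",(185,110,345,275),3.6,its,"pics/o3.png")
show(C,"top",(205,140,345,275),4.4,its,"pics/o4.png")
a=cv2.imread("pics/o1.png");b=cv2.imread("pics/o2.png")
h=540;cv2.imwrite("pics/o12.png",cv2.resize(np.hstack([cv2.resize(a,(442,540)),cv2.resize(b,(600,540))]),(800,415)))
a=cv2.imread("pics/o3.png");b=cv2.imread("pics/o4.png")
cv2.imwrite("pics/o34.png",cv2.resize(np.hstack([cv2.resize(a,(576,594)),b]),(800,399)))
E
```

```text
(no output)
```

View pics/o12.png

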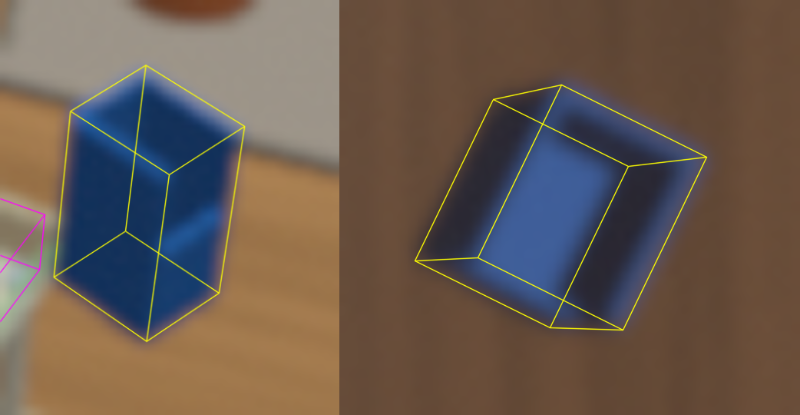

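View pics/o34.png

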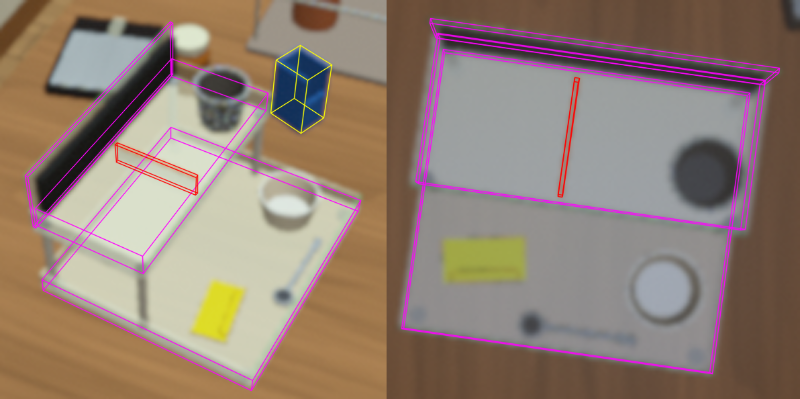

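```bash
python3 - <<'E'
from h import *
s=manip.observe(); q=s["ee_rot"]; M=R.from_quat(q[[1,2,3,0]]).as_matrix(); print(M.round(3)); ya=np.arctan2(M[1,1],M[0,1]); print("tool y angle",ya, manip.grip_point_offset, s["tcp_pos"])
c=-.44+np.pi/2
print("turn options",[(c-ya+k*np.pi) for k in(-1,0,1)])
print("shift mm",1000*(np.array([.478,-.3425,.051])-s["tcp_pos"]))
E
```

```text
[[-0.     0.355 -0.935]
 [ 0.    -0.935 -0.355]
 [-1.    -0.    -0.   ]]
tool y angle -1.208022430898244 0.0188 [ 0.19518545 -0.51408397  0.21847049]
turn options [np.float64(-0.8027738958966526), np.float64(2.3388187576931405), np.float64(5.480411411282933)]
shift mm [ 282.81454698  171.58397115 -167.47049056]
```

Emit:
apply_moves --increments '[{"x": 40, "y": 25, "az": -0.11}, {"x": 85, "y": 50, "az": -0.24}, {"x": 135, "y": 80, "az": -0.38}, {"x": 185, "y": 110, "az": -0.52}, {"x": 235, "y": 140, "az": -0.66}, {"x": 268, "y": 162, "az": -0.76}, {"x": 283, "y": 171.5, "az": -0.803}, {"x": 283, "y": 171.5, "az": -0.803, "z": -30}, {"x": 283, "y": 171.5, "az": -0.803, "z": -60}, {"x": 283, "y": 171.5, "az": -0.803, "z": -75}, {"x": 283, "y": 171.5, "az": -0.803, "z": -75}, {"x": 283, "y": 171.5, "az": -0.803, "z": -75}]'

```text
schema error: expected keys ax, ay, az, x, y, z, claw
```

```bash
python3 - <<'E'
from ov import *
st()
C=cams(); c=[.478,-.3425,-.44]
show(C,"side",(260,60,390,190),4.5,[(c,CAD,(0,255,255))],"pics/p1.png")
show(C,"top",(320,170,420,270),5.8,[(c,CAD,(0,255,255))],"pics/p2.png")
E
```

```text
{'clock': np.float64(0.3), 'tcp_pos': array([ 0.1952, -0.5141,  0.2185]), 'ee_rot': array([-0.1274, -0.6955, -0.1277,  0.6955]), 'contact_force': array([ 0.8741, -0.1008, -0.3789]), 'wrist_torque': array([ 0.0208, -0.0288,  0.0136]), 'opening': np.float64(1.0012), 'joint_positions': array([-1.2926,  0.3509,  1.652 , -0.    ,  1.1391, -0.0846])}
```

View pics/p1.png

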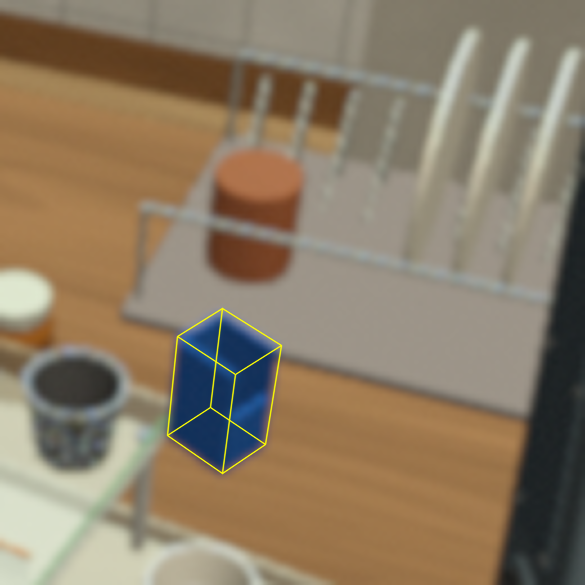

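View pics/p2.png

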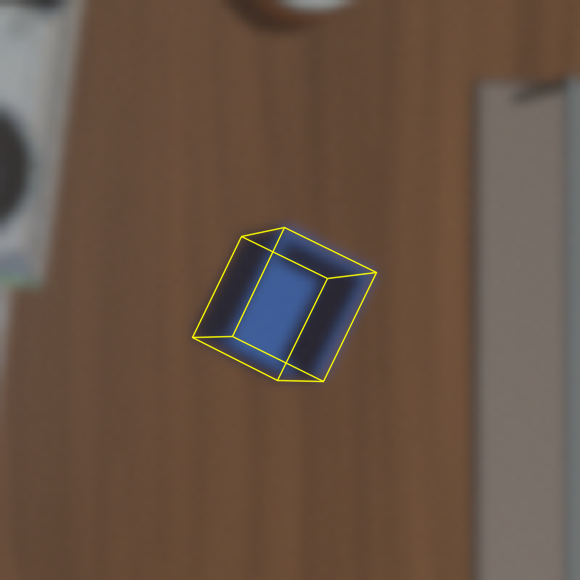

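Emit:
apply_moves --increments '[{"ax": 0, "ay": 0, "az": 0, "x": 0, "y": 50, "z": 10, "claw": 93}, {"ax": 0, "ay": 0, "az": 0, "x": 10, "y": 100, "z": 15, "claw": 93}, {"ax": 0, "ay": 0, "az": -0.1, "x": 40, "y": 140, "z": 15, "claw": 93}, {"ax": 0, "ay": 0, "az": -0.25, "x": 90, "y": 165, "z": 15, "claw": 93}, {"ax": 0, "ay": 0, "az": -0.4, "x": 145, "y": 171.5, "z": 15, "claw": 93}, {"ax": 0, "ay": 0, "az": -0.55, "x": 200, "y": 171.5, "z": 15, "claw": 93}, {"ax": 0, "ay": 0, "az": -0.7, "x": 250, "y": 171.5, "z": 10, "claw": 93}, {"ax": 0, "ay": 0, "az": -0.803, "x": 275, "y": 171.5, "z": 0, "claw": 93}, {"ax": 0, "ay": 0, "az": -0.803, "x": 283, "y": 171.5, "z": -35, "claw": 93}, {"ax": 0, "ay": 0, "az": -0.803, "x": 283, "y": 171.5, "z": -75, "claw": 93}, {"ax": 0, "ay": 0, "az": -0.803, "x": 283, "y": 171.5, "z": -85, "claw": 93}, {"ax": 0, "ay": 0, "az": -0.803, "x": 283, "y": 171.5, "z": -85, "claw": 93}]'

```text
clock: 1.9
tcp_pos: [0.4783, -0.3429, 0.134]
ee_rot: [0.154, -0.69, 0.154, 0.69]
contact_force: [0.5, 0.8, -0.2]
opening: 0.997
```

```bash
python3 - <<'E'
from ov import *
st()
C=cams(); c=[.478,-.3425,-.44]
show(C,"side",(240,60,400,190),4.5,[(c,CAD,(0,255,255))],"pics/q1.png")
show(C,"top",(320,170,420,270),5.8,[(c,CAD,(0,255,255))],"pics/q2.png")
E
```

```text
{'clock': np.float64(1.9), 'tcp_pos': array([ 0.4783, -0.3429,  0.134 ]), 'ee_rot': array([ 0.1545, -0.69  ,  0.1544,  0.6901]), 'contact_force': array([ 0.452 ,  0.7848, -0.2332]), 'wrist_torque': array([0.0579, 0.0047, 0.039 ]), 'opening': np.float64(0.997), 'joint_positions': array([-0.7011,  0.5159,  1.6262,  0.    ,  0.9996,  1.3101])}
```

View pics/q1.png

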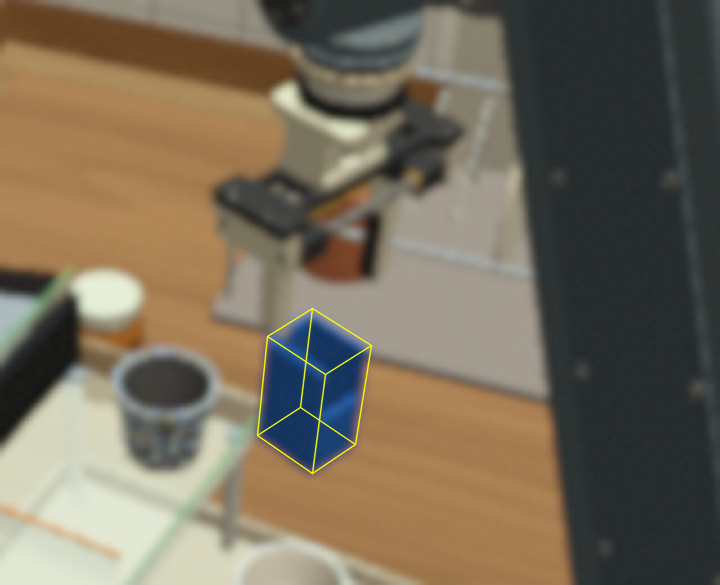

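View pics/q2.png

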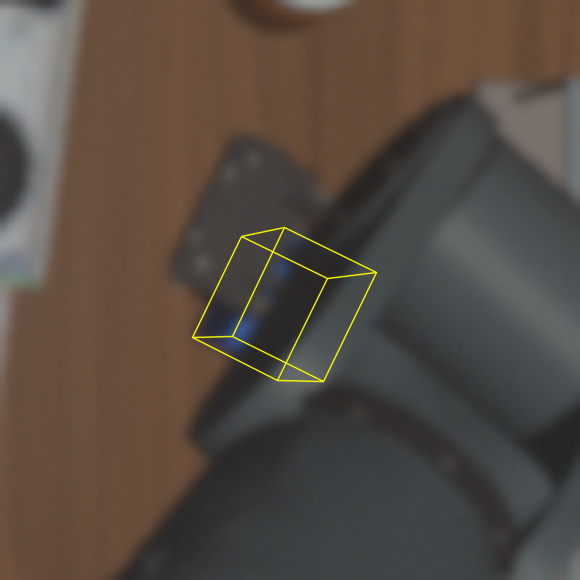

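The open fingers straddle the caddy (its left finger ends at about (272,320) in the side crop), and the TCP is on target. Next I descend and close the fingers.

Emit:
apply_moves --increments '[{"ax": 0, "ay": 0, "az": 0, "x": 0, "y": 0, "z": -25, "claw": 93}, {"ax": 0, "ay": 0, "az": 0, "x": 0, "y": 0, "z": -55, "claw": 93}, {"ax": 0, "ay": 0, "az": 0, "x": 0, "y": 0, "z": -78, "claw": 93}, {"ax": 0, "ay": 0, "az": 0, "x": 0, "y": 0, "z": -83, "claw": 93}, {"ax": 0, "ay": 0, "az": 0, "x": 0, "y": 0, "z": -83, "claw": 70}, {"ax": 0, "ay": 0, "az": 0, "x": 0, "y": 0, "z": -83, "claw": 45}, {"ax": 0, "ay": 0, "az": 0, "x": 0, "y": 0, "z": -83, "claw": 30}, {"ax": 0, "ay": 0, "az": 0, "x": 0, "y": 0, "z": -83, "claw": 30}, {"ax": 0, "ay": 0, "az": 0, "x": 0, "y": 0, "z": -83, "claw": 30}, {"ax": 0, "ay": 0, "az": 0, "x": 0, "y": 0, "z": -83, "claw": 30}]'

```text
clock: 3.25
tcp_pos: [0.4783, -0.3426, 0.0508]
ee_rot: [-0.154, 0.69, -0.154, -0.69]
contact_force: [0.0, 0.8, 2.3]
opening: 0.539
```

```bash
python3 - <<'E'
from ov import *
st()
C=cams(); c=[.478,-.3425,-.44]
show(C,"side",(240,60,400,190),4.5,[(c,CAD,(0,255,255))],"pics/r1.png")
st()
E
```

```text
{'clock': np.float64(3.25), 'tcp_pos': array([ 0.4783, -0.3426,  0.0508]), 'ee_rot': array([-0.1544,  0.6901, -0.1544, -0.69  ]), 'contact_force': array([1.1000e-03, 7.6970e-01, 2.3031e+00]), 'wrist_torque': array([ 0.2556,  0.0554, -0.0007]), 'opening': np.float64(0.5392), 'joint_positions': array([-7.0080e-01,  6.3320e-01,  1.6705e+00,  1.0000e-04,  8.3770e-01,
        1.3101e+00])}
{'clock': np.float64(3.35), 'tcp_pos': array([ 0.4783, -0.3426,  0.0508]), 'ee_rot': array([-0.1544,  0.6901, -0.1543, -0.69  ]), 'contact_force': array([-0.6901,  1.0581,  4.3848]), 'wrist_torque': array([ 0.4253,  0.0625, -0.0118]), 'opening': np.float64(0.5392), 'joint_positions': array([-7.0080e-01,  6.3320e-01,  1.6705e+00,  2.0000e-04,  8.3770e-01,
        1.3101e+00])}
```

View pics/r1.png

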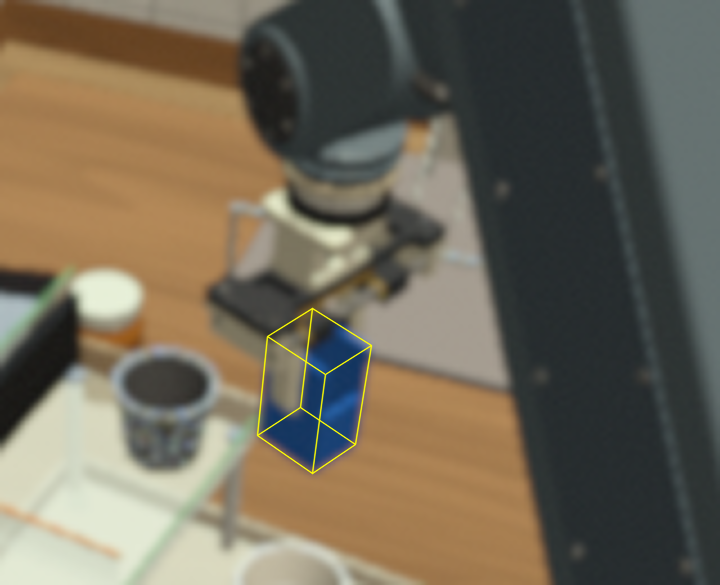

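Opening is 50.1 mm, so the caddy is held. Next I lift it.

Emit:
apply_moves --increments '[{"ax": 0, "ay": 0, "az": 0, "x": 0, "y": 0, "z": 10, "claw": 30}, {"ax": 0, "ay": 0, "az": 0, "x": 0, "y": 0, "z": 35, "claw": 30}, {"ax": 0, "ay": 0, "az": 0, "x": 0, "y": 0, "z": 75, "claw": 30}, {"ax": 0, "ay": 0, "az": 0, "x": 0, "y": 0, "z": 115, "claw": 30}, {"ax": 0, "ay": 0, "az": 0, "x": 0, "y": 0, "z": 155, "claw": 30}, {"ax": 0, "ay": 0, "az": 0, "x": 0, "y": 0, "z": 190, "claw": 30}, {"ax": 0, "ay": 0, "az": 0, "x": 0, "y": 0, "z": 210, "claw": 30}, {"ax": 0, "ay": 0, "az": 0, "x": 0, "y": 0, "z": 215, "claw": 30}, {"ax": 0, "ay": 0, "az": 0, "x": 0, "y": 0, "z": 215, "claw": 30}, {"ax": 0, "ay": 0, "az": 0, "x": 0, "y": 0, "z": 215, "claw": 30}]'

```text
clock: 4.6
tcp_pos: [0.4779, -0.3424, 0.2646]
ee_rot: [0.155, -0.689, 0.154, 0.691]
contact_force: [-0.9, 0.2, -2.0]
opening: 0.538
```

```bash
python3 - <<'E'
from ov import *
st()
C=cams(); s=manip.observe();p=s["tcp_pos"]; c=[p[0],p[1],-.44,p[2]-.051]
show(C,"side",(240,20,400,150),4.5,[(c,CAD,(0,255,255))],"pics/u1.png")
show(C,"top",(320,170,420,270),5.8,[(c,CAD,(0,255,255))],"pics/u2.png")
st()
E
```

```text
{'clock': np.float64(4.6), 'tcp_pos': array([ 0.4779, -0.3424,  0.2646]), 'ee_rot': array([ 0.1547, -0.6895,  0.1541,  0.6906]), 'contact_force': array([-0.9322,  0.1577, -2.0173]), 'wrist_torque': array([ 0.0537,  0.0384, -0.0218]), 'opening': np.float64(0.5383), 'joint_positions': array([-0.7009,  0.3799,  1.4931, -0.    ,  1.2703,  1.3101])}
{'clock': np.float64(4.7), 'tcp_pos': array([ 0.478 , -0.3425,  0.2648]), 'ee_rot': array([ 0.1546, -0.6896,  0.1542,  0.6905]), 'contact_force': array([ 0.6969, -0.6526, -1.5569]), 'wrist_torque': array([ 0.0986, -0.0322, -0.0558]), 'opening': np.float64(0.5381), 'joint_positions': array([-0.7009,  0.3798,  1.4927,  0.    ,  1.2705,  1.3101])}
```

View pics/u1.png

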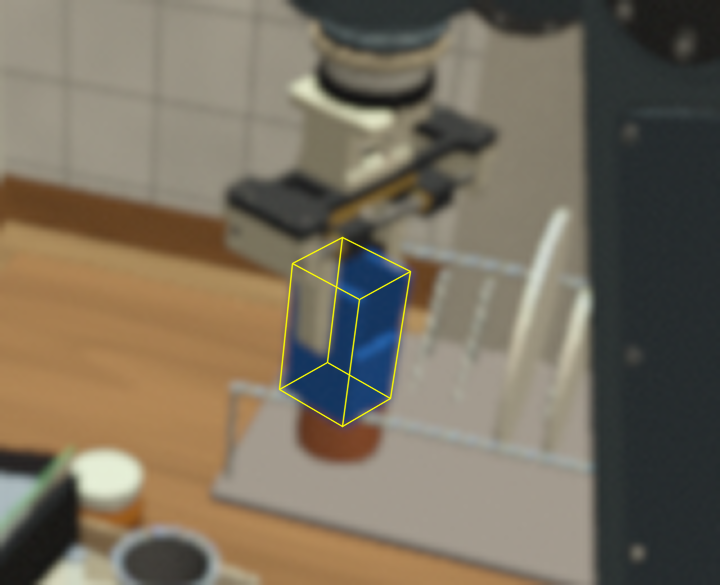

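Emit:
apply_moves --increments '[{"ax": 0, "ay": 0, "az": 0.03, "x": 5, "y": 20, "z": 0, "claw": 30}, {"ax": 0, "ay": 0, "az": 0.08, "x": 20, "y": 60, "z": 0, "claw": 30}, {"ax": 0, "ay": 0, "az": 0.13, "x": 35, "y": 105, "z": 0, "claw": 30}, {"ax": 0, "ay": 0, "az": 0.18, "x": 50, "y": 155, "z": 0, "claw": 30}, {"ax": 0, "ay": 0, "az": 0.23, "x": 65, "y": 205, "z": 0, "claw": 30}, {"ax": 0, "ay": 0, "az": 0.27, "x": 82, "y": 255, "z": 0, "claw": 30}, {"ax": 0, "ay": 0, "az": 0.3, "x": 98, "y": 300, "z": 0, "claw": 30}, {"ax": 0, "ay": 0, "az": 0.32, "x": 110, "y": 330, "z": 0, "claw": 30}, {"ax": 0, "ay": 0, "az": 0.32, "x": 115, "y": 341, "z": 0, "claw": 30}, {"ax": 0, "ay": 0, "az": 0.32, "x": 115, "y": 341, "z": -20, "claw": 30}, {"ax": 0, "ay": 0, "az": 0.32, "x": 115, "y": 341, "z": -40, "claw": 30}, {"ax": 0, "ay": 0, "az": 0.32, "x": 115, "y": 341, "z": -40, "claw": 30}]'

```text
clock: 6.2
tcp_pos: [0.5922, -0.0018, 0.2244]
ee_rot: [0.043, -0.705, 0.043, 0.707]
contact_force: [0.0, 0.3, -1.3]
opening: 0.532
```

```bash
cat > look.py <<'E'
from ov import *
import sys
st()
C=cams(); s=manip.observe();p=s["tcp_pos"]
q=s["ee_rot"]; M=R.from_quat(q[[1,2,3,0]]).as_matrix(); yaw=np.arctan2(M[1,1],M[0,1])+np.pi/2
O=np.array([.5071,-.0485]); oy=-.1197
print("yaw",yaw,"tilt",M[:,0].round(4),"org xy of tcp",(rz(-oy)[:2,:2]@(p[:2]-O)).round(4))
c=[p[0],p[1],yaw,p[2]-.051]; o=[*O,oy]
its=[(c,CAD,(0,255,255)),(o,box(-.001,.141,-.156,.156,.12,.15)+box(.141,.145,-.16,.16,.12,.205),(255,0,255)),(o,box(.006,.118,.0199-.002,.0199+.002,.12,.15),(0,0,255))]
show(C,"side",(185,90,305,230),4.2,its,f"pics/{sys.argv[1]}s.png")
show(C,"top",(205,130,345,235),5.4,its,f"pics/{sys.argv[1]}t.png")
show(C,"side",(185,90,305,230),4.2,[],f"pics/{sys.argv[1]}sc.png")
a=cv2.imread(f"pics/{sys.argv[1]}s.png");b=cv2.imread(f"pics/{sys.argv[1]}sc.png")
cv2.imwrite(f"pics/{sys.argv[1]}s2.png",cv2.resize(np.hstack([a,b]),None,fx=.79,fy=.79,interpolation=cv2.INTER_AREA))
E
python3 look.py v
```

```text
{'clock': np.float64(6.2), 'tcp_pos': array([ 0.5922, -0.0018,  0.2244]), 'ee_rot': array([ 0.0425, -0.7048,  0.0425,  0.7069]), 'contact_force': array([ 0.05  ,  0.277 , -1.2965]), 'wrist_torque': array([-0.0092, -0.0029, -0.0265]), 'opening': np.float64(0.532), 'joint_positions': array([-8.1600e-02,  4.2340e-01,  1.5296e+00, -1.0000e-04,  1.1916e+00,
        1.6096e+00])}
yaw -0.12041314514629575 tilt [ 4.e-04 -1.e-04 -1.e+00] org xy of tcp [0.08   0.0566]
```

View pics/vs2.png

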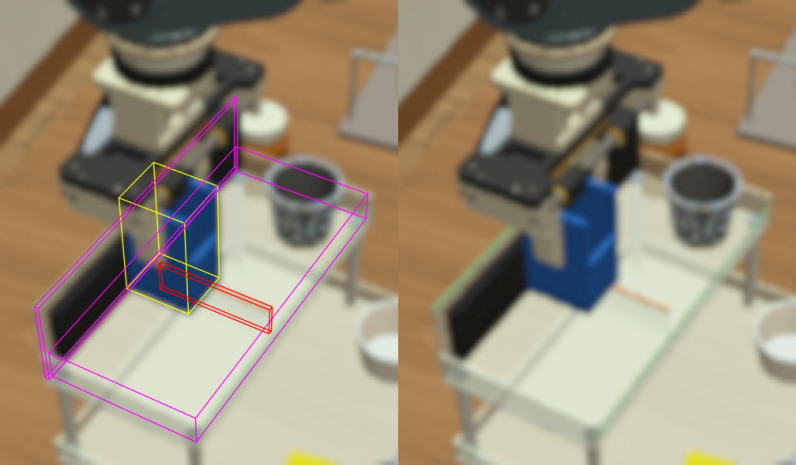

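View pics/vt.png

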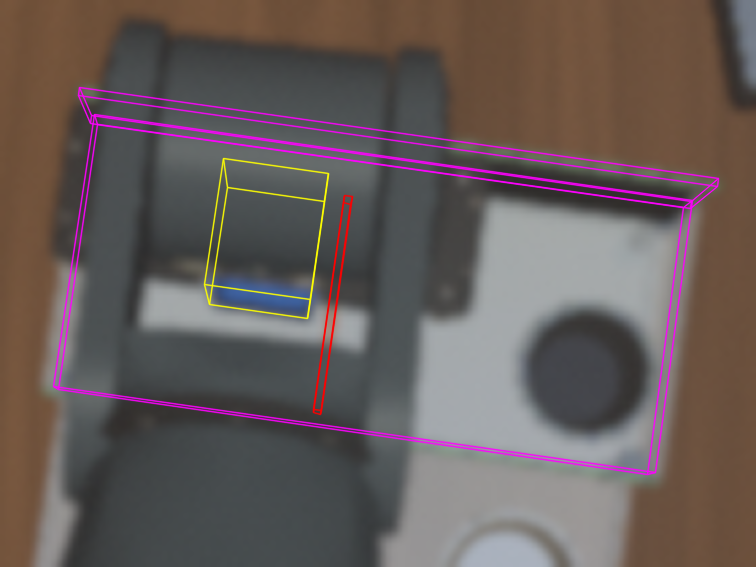

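The caddy is above its slot: the side view shows it about 10 mm left of the divider, and its front edge in the top view is at (265,292). Next I lower it.

Emit:
apply_moves --increments '[{"ax": 0, "ay": 0, "az": 0, "x": 0, "y": 0, "z": -15, "claw": 30}, {"ax": 0, "ay": 0, "az": 0, "x": 0, "y": 0, "z": -30, "claw": 30}, {"ax": 0, "ay": 0, "az": 0, "x": 0, "y": 0, "z": -42, "claw": 30}, {"ax": 0, "ay": 0, "az": 0, "x": 0, "y": 0, "z": -48, "claw": 30}, {"ax": 0, "ay": 0, "az": 0, "x": 0, "y": 0, "z": -50, "claw": 30}, {"ax": 0, "ay": 0, "az": 0, "x": 0, "y": 0, "z": -50, "claw": 30}]'

```text
clock: 7.05
tcp_pos: [0.5933, -0.0017, 0.1758]
ee_rot: [-0.042, 0.706, -0.042, -0.706]
contact_force: [-0.0, 0.1, -1.0]
opening: 0.532
```

```bash
python3 look.py w; python3 -c "
from h import *
st()"
```

```text
{'clock': np.float64(7.05), 'tcp_pos': array([ 0.5933, -0.0017,  0.1758]), 'ee_rot': array([-0.0425,  0.7059, -0.0425, -0.7057]), 'contact_force': array([-0.0184,  0.0567, -0.9766]), 'wrist_torque': array([0.0342, 0.0139, 0.0594]), 'opening': np.float64(0.5322), 'joint_positions': array([-0.0813,  0.4738,  1.5788,  0.    ,  1.0886,  1.6097])}
yaw -0.12012331022969902 tilt [ 7.e-04 -0.e+00 -1.e+00] org xy of tcp [0.0801 0.0568]
{'clock': np.float64(7.15), 'tcp_pos': array([ 0.5934, -0.0017,  0.176 ]), 'ee_rot': array([-0.0424,  0.7061, -0.0424, -0.7056]), 'contact_force': array([-0.0634,  0.569 , -1.2356]), 'wrist_torque': array([0.0514, 0.0001, 0.0315]), 'opening': np.float64(0.5375), 'joint_positions': array([-0.0812,  0.4735,  1.5787,  0.    ,  1.0887,  1.6097])}
```

View pics/ws2.png

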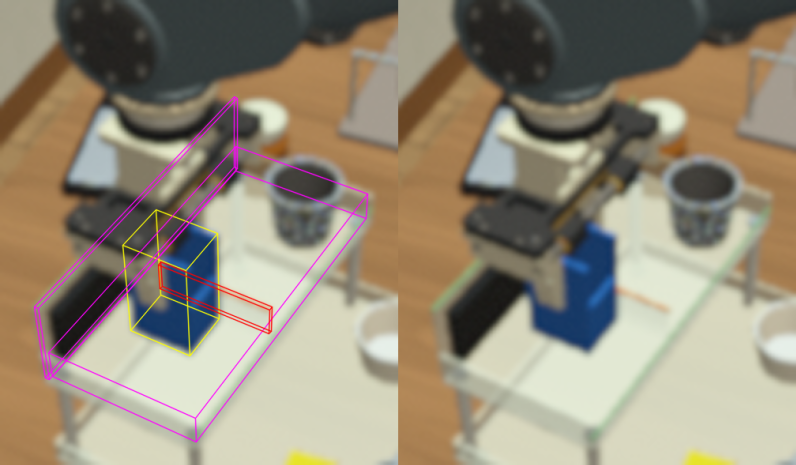

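Emit:
apply_moves --increments '[{"ax": 0, "ay": 0, "az": 0, "x": 0, "y": 0, "z": -1.5, "claw": 30}, {"ax": 0, "ay": 0, "az": 0, "x": 0, "y": 0, "z": -3, "claw": 30}, {"ax": 0, "ay": 0, "az": 0, "x": 0, "y": 0, "z": -4, "claw": 30}, {"ax": 0, "ay": 0, "az": 0, "x": 0, "y": 0, "z": -4.5, "claw": 30}, {"ax": 0, "ay": 0, "az": 0, "x": 0, "y": 0, "z": -4.5, "claw": 30}]'

```text
clock: 7.78
tcp_pos: [0.5932, -0.0017, 0.1711]
ee_rot: [0.042, -0.706, 0.042, 0.706]
contact_force: [-0.0, -0.6, -1.2]
opening: 0.534
```

Emit:
apply_moves --increments '[{"ax": 0, "ay": 0, "az": 0, "x": 0, "y": 0, "z": -0.5, "claw": 30}, {"ax": 0, "ay": 0, "az": 0, "x": 0, "y": 0, "z": -0.5, "claw": 30}]'

```text
clock: 8.02
tcp_pos: [0.5933, -0.0017, 0.1708]
ee_rot: [-0.042, 0.706, -0.042, -0.706]
contact_force: [-1.5, 0.6, 1.1]
opening: 0.534
```

Emit:
apply_moves --increments '[{"ax": 0, "ay": 0, "az": 0, "x": 0, "y": 0, "z": -0.4, "claw": 30}, {"ax": 0, "ay": 0, "az": 0, "x": 0, "y": 0, "z": -0.4, "claw": 30}]'

```text
clock: 8.28
tcp_pos: [0.5933, -0.0017, 0.1708]
ee_rot: [-0.042, 0.706, -0.042, -0.706]
contact_force: [-1.6, 0.1, 5.0]
opening: 0.541
```

Emit:
apply_moves --increments '[{"ax": 0, "ay": 0, "az": 0, "x": 0, "y": 0, "z": 0.4, "claw": 30}, {"ax": 0, "ay": 0, "az": 0, "x": -0.2, "y": -2, "z": 0.4, "claw": 30}, {"ax": 0, "ay": 0, "az": 0, "x": -0.5, "y": -4, "z": 0.4, "claw": 30}, {"ax": 0, "ay": 0, "az": 0, "x": -0.7, "y": -6, "z": 0.4, "claw": 30}, {"ax": 0, "ay": 0, "az": 0, "x": -0.8, "y": -7, "z": 0.4, "claw": 30}, {"ax": 0, "ay": 0, "az": 0, "x": -0.8, "y": -7, "z": 0.4, "claw": 30}]'

```text
clock: 9.02
tcp_pos: [0.5926, -0.0088, 0.1708]
ee_rot: [-0.042, 0.706, -0.042, -0.706]
contact_force: [1.8, 2.2, 5.2]
opening: 0.536
```

Emit:
apply_moves --increments '[{"ax": 0, "ay": 0, "az": 0, "x": -0.1, "y": -0.5, "z": 0, "claw": 30}, {"ax": 0, "ay": 0, "az": 0, "x": -0.1, "y": -1, "z": 0, "claw": 30}, {"ax": 0, "ay": 0, "az": 0, "x": -0.1, "y": -1, "z": 0, "claw": 30}]'

```text
clock: 9.4
tcp_pos: [0.5924, -0.0096, 0.1708]
ee_rot: [-0.043, 0.706, -0.042, -0.706]
contact_force: [0.0, 4.2, 5.3]
opening: 0.537
```

Emit:
apply_moves --increments '[{"ax": 0, "ay": 0, "az": 0, "x": 0, "y": 0, "z": 0.4, "claw": 30}, {"ax": 0, "ay": 0, "az": 0, "x": 0, "y": 0, "z": 0.4, "claw": 30}]'

```text
clock: 9.65
tcp_pos: [0.5922, -0.0099, 0.1708]
ee_rot: [0.042, -0.706, 0.043, 0.706]
contact_force: [1.3, 0.3, 1.4]
opening: 0.532
```

```bash
python3 look.py x; python3 -c "
from h import *
st()"
```

```text
{'clock': np.float64(9.65), 'tcp_pos': array([ 0.5922, -0.0099,  0.1708]), 'ee_rot': array([ 0.0423, -0.7057,  0.0426,  0.706 ]), 'contact_force': array([1.2554, 0.301 , 1.4479]), 'wrist_torque': array([ 0.1892, -0.101 ,  0.0605]), 'opening': np.float64(0.532), 'joint_positions': array([-9.5100e-02,  4.7790e-01,  1.5858e+00, -5.0000e-04,  1.0782e+00,
        1.5961e+00])}
yaw -0.12013593748833529 tilt [-5.e-04 -3.e-04 -1.e+00] org xy of tcp [0.0798 0.0485]
{'clock': np.float64(9.75), 'tcp_pos': array([ 0.5922, -0.0099,  0.1708]), 'ee_rot': array([ 0.0423, -0.7057,  0.0426,  0.706 ]), 'contact_force': array([0.9416, 0.7157, 0.7863]), 'wrist_torque': array([ 0.2174, -0.2299,  0.0413]), 'opening': np.float64(0.5329), 'joint_positions': array([-9.5100e-02,  4.7790e-01,  1.5858e+00, -4.0000e-04,  1.0783e+00,
        1.5960e+00])}
```

View pics/xs2.png

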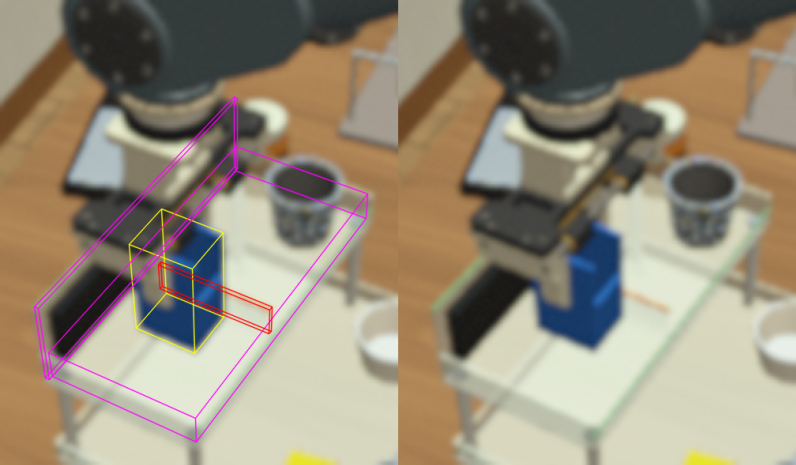

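Those side forces were floor friction: they vanished with the floor load. I carry on towards the divider with a light load on the floor.

Emit:
apply_moves --increments '[{"ax": 0, "ay": 0, "az": 0, "x": -0.06, "y": -0.5, "z": 0, "claw": 30}, {"ax": 0, "ay": 0, "az": 0, "x": -0.06, "y": -0.5, "z": 0, "claw": 30}]'

```text
clock: 10.0
tcp_pos: [0.5922, -0.01, 0.1708]
ee_rot: [0.043, -0.706, 0.042, 0.706]
contact_force: [1.6, 3.9, 0.1]
opening: 0.537
```

Emit:
apply_moves --increments '[{"ax": 0, "ay": 0, "az": 0, "x": -0.06, "y": -0.5, "z": 0, "claw": 30}, {"ax": 0, "ay": 0, "az": 0, "x": -0.06, "y": -0.5, "z": 0, "claw": 30}]'

```text
clock: 10.25
tcp_pos: [0.5922, -0.01, 0.1709]
ee_rot: [0.043, -0.706, 0.042, 0.706]
contact_force: [1.6, 5.9, -0.5]
opening: 0.54
```

Emit:
apply_moves --increments '[{"ax": 0, "ay": 0, "az": 0, "x": -0.06, "y": -0.5, "z": 0, "claw": 30}, {"ax": 0, "ay": 0, "az": 0, "x": -0.06, "y": -0.5, "z": 0, "claw": 30}]'

```text
clock: 10.5
tcp_pos: [0.5922, -0.0101, 0.1709]
ee_rot: [-0.043, 0.706, -0.042, -0.706]
contact_force: [1.4, 9.5, -1.9]
opening: 0.536
```

```bash
python3 -c "
from h import *
for i in range(3):
    st(); manip.grab_frame('top')"
```

```text
{'clock': np.float64(10.5), 'tcp_pos': array([ 0.5922, -0.0101,  0.1709]), 'ee_rot': array([-0.0433,  0.7058, -0.0418, -0.7058]), 'contact_force': array([ 1.3888,  9.5497, -1.8737]), 'wrist_torque': array([ 1.9768, -0.4305, -0.0164]), 'opening': np.float64(0.5364), 'joint_positions': array([-0.0965,  0.4776,  1.5861,  0.0023,  1.078 ,  1.5936])}
{'clock': np.float64(10.55), 'tcp_pos': array([ 0.5921, -0.01  ,  0.1709]), 'ee_rot': array([ 0.0432, -0.7058,  0.0418,  0.7059]), 'contact_force': array([ 1.5735,  9.2445, -0.8594]), 'wrist_torque': array([ 1.8872, -0.3953, -0.0286]), 'opening': np.float64(0.538), 'joint_positions': array([-0.0965,  0.4776,  1.5861,  0.0023,  1.078 ,  1.5935])}
{'clock': np.float64(10.6), 'tcp_pos': array([ 0.5922, -0.01  ,  0.1709]), 'ee_rot': array([ 0.0432, -0.7058,  0.0418,  0.7058]), 'contact_force': array([1.7289, 8.3983, 0.8272]), 'wrist_torque': array([ 1.8985, -0.372 , -0.0207]), 'opening': np.float64(0.5375), 'joint_positions': array([-0.0965,  0.4776,  1.5861,  0.0023,  1.078 ,  1.5935])}
```

Torque about z is close to zero under 9 N of side force, so the side wall lies flush on the divider and the yaw matches. I ease the side load and go back towards the cushion.

Emit:
apply_moves --increments '[{"ax": 0, "ay": 0, "az": 0, "x": 0, "y": 1.0, "z": 0, "claw": 30}, {"ax": 0, "ay": 0, "az": 0, "x": 2, "y": 0.76, "z": 0, "claw": 30}, {"ax": 0, "ay": 0, "az": 0, "x": 4, "y": 0.52, "z": 0, "claw": 30}, {"ax": 0, "ay": 0, "az": 0, "x": 6, "y": 0.28, "z": 0, "claw": 30}, {"ax": 0, "ay": 0, "az": 0, "x": 8, "y": 0.04, "z": 0, "claw": 30}, {"ax": 0, "ay": 0, "az": 0, "x": 10, "y": -0.21, "z": 0, "claw": 30}, {"ax": 0, "ay": 0, "az": 0, "x": 12, "y": -0.45, "z": 0, "claw": 30}, {"ax": 0, "ay": 0, "az": 0, "x": 12, "y": -0.45, "z": 0, "claw": 30}]'

```text
clock: 11.65
tcp_pos: [0.6034, -0.0114, 0.1709]
ee_rot: [0.043, -0.705, 0.042, 0.707]
contact_force: [-2.6, 4.9, 2.8]
opening: 0.537
```

Emit:
apply_moves --increments '[{"ax": 0, "ay": 0, "az": 0, "x": 1, "y": -0.12, "z": 0, "claw": 30}, {"ax": 0, "ay": 0, "az": 0, "x": 2, "y": -0.24, "z": 0, "claw": 30}, {"ax": 0, "ay": 0, "az": 0, "x": 2, "y": -0.24, "z": 0, "claw": 30}]'

```text
clock: 12.02
tcp_pos: [0.6052, -0.0116, 0.1709]
ee_rot: [0.043, -0.705, 0.042, 0.707]
contact_force: [-4.4, 4.2, 2.9]
opening: 0.539
```

```bash
python3 look.py y; python3 -c "
from h import *
st()"
```

```text
{'clock': np.float64(12.025), 'tcp_pos': array([ 0.6052, -0.0116,  0.1709]), 'ee_rot': array([ 0.0427, -0.7049,  0.0424,  0.7067]), 'contact_force': array([-4.422 ,  4.1885,  2.9127]), 'wrist_torque': array([ 0.9724,  0.8252, -0.1342]), 'opening': np.float64(0.5393), 'joint_positions': array([-9.6200e-02,  5.0150e-01,  1.5473e+00,  4.0000e-04,  1.0954e+00,
        1.5947e+00])}
yaw -0.12031337999990255 tilt [-2.5e-03  6.0e-04 -1.0e+00] org xy of tcp [0.0931 0.0484]
{'clock': np.float64(12.125), 'tcp_pos': array([ 0.6053, -0.0116,  0.1709]), 'ee_rot': array([ 0.0427, -0.7049,  0.0424,  0.7067]), 'contact_force': array([-3.4348,  4.3709,  3.2365]), 'wrist_torque': array([ 0.9279,  0.7843, -0.1155]), 'opening': np.float64(0.5387), 'joint_positions': array([-9.6200e-02,  5.0150e-01,  1.5473e+00,  4.0000e-04,  1.0953e+00,
        1.5947e+00])}
```

View pics/ys2.png

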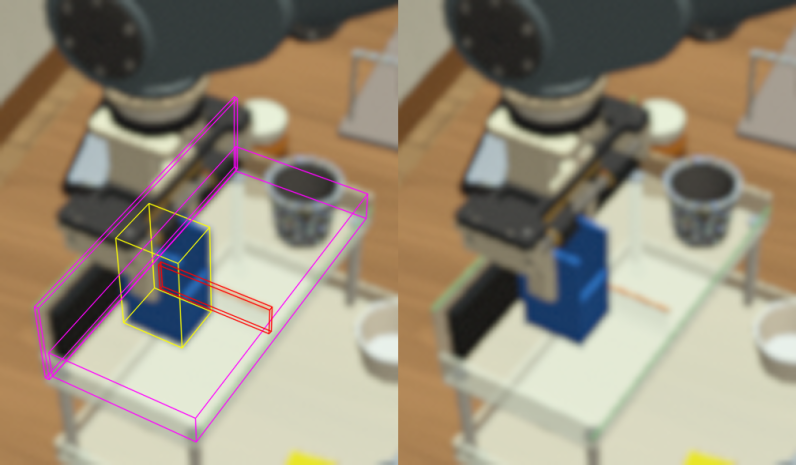

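Emit:
apply_moves --increments '[{"ax": 0, "ay": 0, "az": 0, "x": 0, "y": 0.4, "z": 0.3, "claw": 30}, {"ax": 0, "ay": 0, "az": 0, "x": 1, "y": 0.28, "z": 0.3, "claw": 30}, {"ax": 0, "ay": 0, "az": 0, "x": 1, "y": 0.28, "z": 0.3, "claw": 30}]'

```text
clock: 12.5
tcp_pos: [0.6071, -0.0118, 0.1711]
ee_rot: [0.042, -0.706, 0.043, 0.706]
contact_force: [-0.6, 0.7, -1.3]
opening: 0.54
```

Emit:
apply_moves --increments '[{"ax": 0, "ay": 0, "az": 0, "x": 1, "y": -0.12, "z": 0, "claw": 30}, {"ax": 0, "ay": 0, "az": 0, "x": 1, "y": -0.12, "z": 0, "claw": 30}]'

```text
clock: 12.75
tcp_pos: [0.6083, -0.0119, 0.1713]
ee_rot: [-0.042, 0.706, -0.043, -0.706]
contact_force: [-0.3, -0.3, -2.4]
opening: 0.539
```

Emit:
apply_moves --increments '[{"ax": 0, "ay": 0, "az": 0, "x": 1, "y": -0.12, "z": 0, "claw": 30}, {"ax": 0, "ay": 0, "az": 0, "x": 1, "y": -0.12, "z": 0, "claw": 30}]'

```text
clock: 13.0
tcp_pos: [0.6092, -0.0119, 0.1714]
ee_rot: [-0.042, 0.706, -0.043, -0.706]
contact_force: [-0.0, 0.8, -1.3]
opening: 0.536
```

```bash
python3 -c "
from h import *
for i in range(3):
    st(); manip.grab_frame('top')"
```

```text
{'clock': np.float64(13.0), 'tcp_pos': array([ 0.6092, -0.0119,  0.1714]), 'ee_rot': array([-0.0424,  0.7059, -0.0425, -0.7058]), 'contact_force': array([-0.0026,  0.844 , -1.3032]), 'wrist_torque': array([ 0.0454,  0.0568, -0.0653]), 'opening': np.float64(0.5358), 'joint_positions': array([-9.5900e-02,  5.0670e-01,  1.5376e+00, -2.0000e-04,  1.0971e+00,
        1.5952e+00])}
{'clock': np.float64(13.05), 'tcp_pos': array([ 0.6092, -0.0119,  0.1713]), 'ee_rot': array([-0.0424,  0.7059, -0.0425, -0.7058]), 'contact_force': array([-0.2158, -0.458 , -2.1109]), 'wrist_torque': array([-0.0273, -0.0343, -0.0158]), 'opening': np.float64(0.5386), 'joint_positions': array([-9.5900e-02,  5.0660e-01,  1.5378e+00, -1.0000e-04,  1.0971e+00,
        1.5952e+00])}
{'clock': np.float64(13.1), 'tcp_pos': array([ 0.6092, -0.0119,  0.1713]), 'ee_rot': array([-0.0424,  0.7059, -0.0425, -0.7058]), 'contact_force': array([-0.0366,  0.3358, -1.6923]), 'wrist_torque': array([ 0.025 , -0.0037, -0.0138]), 'opening': np.float64(0.5381), 'joint_positions': array([-9.5900e-02,  5.0660e-01,  1.5378e+00, -1.0000e-04,  1.0971e+00,
        1.5952e+00])}
```

Emit:
apply_moves --increments '[{"ax": 0, "ay": 0, "az": 0, "x": 0, "y": 0, "z": -0.6, "claw": 30}, {"ax": 0, "ay": 0, "az": 0, "x": -0.05, "y": -0.4, "z": -0.6, "claw": 30}, {"ax": 0, "ay": 0, "az": 0, "x": -0.05, "y": -0.4, "z": -0.6, "claw": 30}]'

```text
clock: 13.52
tcp_pos: [0.6091, -0.0121, 0.1708]
ee_rot: [-0.043, 0.706, -0.042, -0.706]
contact_force: [0.3, 0.7, -0.3]
opening: 0.535
```

```bash
python3 -c "
from h import *
for i in range(3):
    st(); manip.grab_frame('top')"
```

```text
{'clock': np.float64(13.525), 'tcp_pos': array([ 0.6091, -0.0121,  0.1708]), 'ee_rot': array([-0.0426,  0.7059, -0.0424, -0.7057]), 'contact_force': array([ 0.3305,  0.7323, -0.3309]), 'wrist_torque': array([ 0.3497, -0.0065,  0.031 ]), 'opening': np.float64(0.535), 'joint_positions': array([-9.6400e-02,  5.0700e-01,  1.5385e+00,  4.0000e-04,  1.0959e+00,
        1.5945e+00])}
{'clock': np.float64(13.575), 'tcp_pos': array([ 0.6092, -0.0121,  0.1708]), 'ee_rot': array([-0.0426,  0.7059, -0.0424, -0.7057]), 'contact_force': array([-0.0294,  2.6224,  0.0135]), 'wrist_torque': array([ 0.4058, -0.    , -0.0241]), 'opening': np.float64(0.5352), 'joint_positions': array([-9.6300e-02,  5.0710e-01,  1.5384e+00,  3.0000e-04,  1.0959e+00,
        1.5945e+00])}
{'clock': np.float64(13.625), 'tcp_pos': array([ 0.6092, -0.0121,  0.1708]), 'ee_rot': array([-0.0426,  0.7059, -0.0424, -0.7057]), 'contact_force': array([0.5253, 1.9346, 0.2629]), 'wrist_torque': array([ 0.4266,  0.0205, -0.0571]), 'opening': np.float64(0.5398), 'joint_positions': array([-9.6300e-02,  5.0710e-01,  1.5384e+00,  3.0000e-04,  1.0959e+00,
        1.5945e+00])}
```

Lightly on the floor (about 1.7 N) and lightly against the divider (about 2 N). Now I push back.

Emit:
apply_moves --increments '[{"ax": 0, "ay": 0, "az": 0, "x": 1, "y": -0.12, "z": 0, "claw": 30}, {"ax": 0, "ay": 0, "az": 0, "x": 2, "y": -0.24, "z": 0, "claw": 30}, {"ax": 0, "ay": 0, "az": 0, "x": 2, "y": -0.24, "z": 0, "claw": 30}]'

```text
clock: 14.05
tcp_pos: [0.6109, -0.0123, 0.1708]
ee_rot: [0.043, -0.706, 0.042, 0.706]
contact_force: [-3.6, 3.9, 4.2]
opening: 0.539
```

Emit:
apply_moves --increments '[{"ax": 0, "ay": 0, "az": 0, "x": 1, "y": -0.12, "z": 0, "claw": 30}, {"ax": 0, "ay": 0, "az": 0, "x": 1, "y": -0.12, "z": 0, "claw": 30}]'

```text
clock: 14.3
tcp_pos: [0.6119, -0.0124, 0.1708]
ee_rot: [0.043, -0.706, 0.042, 0.706]
contact_force: [-3.6, 2.7, 4.6]
opening: 0.539
```

```bash
cat > f.py <<'E'
from h import *
import sys
F=[];T=[];P=[];Y=[]
for i in range(int(sys.argv[1]) if len(sys.argv)>1 else 4):
    s=manip.observe();F.append(s["contact_force"]);T.append(s["wrist_torque"]);P.append(s["tcp_pos"])
    q=s["ee_rot"];M=R.from_quat(q[[1,2,3,0]]).as_matrix();Y.append([np.arctan2(M[1,1],M[0,1])+np.pi/2,*M[:2,0]]);manip.grab_frame('top')
F=np.mean(F,0);P=np.mean(P,0);A=rz(.1202)
print("clock",s["clock"],"F_org",(A@F).round(2),"T_org",(A@np.mean(T,0)).round(3),"P_org",(A@(P-[.5071,-.0485,0])*1000).round(2),"yaw,tilt",np.mean(Y,0).round(4),"open",s["opening"]*93)
E
python3 f.py
```

```text
clock 14.45 F_org [-4.2   2.67  3.98] T_org [ 0.585  0.811 -0.104] P_org [ 99.76  48.39 170.84] yaw,tilt [-0.1202 -0.0004  0.0003] open 49.83965653146714
```

Emit:
apply_moves --increments '[{"ax": 0, "ay": 0, "az": 0, "x": 0, "y": 0, "z": 0.4, "claw": 30}, {"ax": 0, "ay": 0, "az": 0, "x": 1, "y": -0.12, "z": 0.4, "claw": 30}, {"ax": 0, "ay": 0, "az": 0, "x": 1, "y": -0.12, "z": 0.4, "claw": 30}]'

```text
clock: 14.88
tcp_pos: [0.6127, -0.0125, 0.1709]
ee_rot: [0.043, -0.705, 0.042, 0.706]
contact_force: [-4.7, 3.5, 1.0]
opening: 0.537
```

```bash
python3 f.py
```

```text
clock 15.025 F_org [-4.36  3.47  1.31] T_org [ 0.682  0.856 -0.106] P_org [100.56  48.38 170.89] yaw,tilt [-0.1202 -0.0011  0.0003] open 49.82099871664649
```

Emit:
apply_moves --increments '[{"ax": 0, "ay": 0, "az": 0, "x": 0.5, "y": 0.1, "z": 0.1, "claw": 30}, {"ax": 0, "ay": 0, "az": 0, "x": 1, "y": 0.05, "z": 0.1, "claw": 30}, {"ax": 0, "ay": 0, "az": 0, "x": 1, "y": 0.05, "z": 0.1, "claw": 30}]'

```text
clock: 15.45
tcp_pos: [0.6134, -0.0126, 0.1709]
ee_rot: [0.043, -0.705, 0.042, 0.707]
contact_force: [-5.7, 2.8, 2.2]
opening: 0.537
```

```bash
python3 f.py
```

```text
clock 15.6 F_org [-6.54  2.63  2.08] T_org [ 0.547  1.192 -0.098] P_org [101.18  48.39 170.9 ] yaw,tilt [-0.1203 -0.0021  0.0002] open 49.886432669441824
```

Emit:
apply_moves --increments '[{"ax": 0, "ay": 0, "az": 0, "x": 0.5, "y": -0.06, "z": 0.2, "claw": 30}, {"ax": 0, "ay": 0, "az": 0, "x": 1, "y": -0.12, "z": 0.2, "claw": 30}, {"ax": 0, "ay": 0, "az": 0, "x": 1, "y": -0.12, "z": 0.2, "claw": 30}]'

```text
clock: 16.02
tcp_pos: [0.614, -0.0127, 0.1709]
ee_rot: [0.043, -0.705, 0.042, 0.707]
contact_force: [-7.4, 2.4, 1.2]
opening: 0.538
```

```bash
python3 f.py
```

```text
clock 16.175 F_org [-7.79  1.7   1.95] T_org [ 0.55   1.443 -0.108] P_org [101.8   48.38 170.91] yaw,tilt [-0.1203 -0.0031  0.0003] open 49.672641989297674
```

Emit:
apply_moves --increments '[{"ax": 0, "ay": -0.002, "az": 0, "x": 0.4, "y": -0.05, "z": 0.15, "claw": 30}, {"ax": 0, "ay": -0.003, "az": 0, "x": 0.8, "y": -0.15, "z": 0.3, "claw": 30}, {"ax": 0, "ay": -0.003, "az": 0, "x": 0.8, "y": -0.15, "z": 0.3, "claw": 30}]'

```text
clock: 16.6
tcp_pos: [0.6144, -0.0128, 0.1709]
ee_rot: [0.043, -0.705, 0.042, 0.706]
contact_force: [-8.7, 3.8, 0.6]
opening: 0.535
```

```bash
python3 f.py 6
```

```text
clock 16.85 F_org [-9.15  2.8   0.74] T_org [ 0.547  1.606 -0.118] P_org [102.25  48.36 170.89] yaw,tilt [-0.1202 -0.0012  0.0004] open 49.96067039821545
```

Emit:
apply_moves --increments '[{"ax": 0, "ay": -0.001, "az": 0, "x": 0.4, "y": 0.1, "z": 0.1, "claw": 30}, {"ax": 0, "ay": -0.001, "az": 0, "x": 0.7, "y": 0.1, "z": 0.15, "claw": 30}, {"ax": 0, "ay": -0.001, "az": 0, "x": 0.7, "y": 0.1, "z": 0.15, "claw": 30}, {"ax": 0, "ay": -0.001, "az": 0, "x": 0.7, "y": 0.1, "z": 0.15, "claw": 30}]'

```text
clock: 17.4
tcp_pos: [0.6148, -0.0128, 0.1709]
ee_rot: [0.043, -0.705, 0.042, 0.706]
contact_force: [-10.8, 3.8, 0.4]
opening: 0.537
```

```bash
python3 f.py 8
```

```text
clock 17.75 F_org [-10.24   1.5    0.54] T_org [ 0.383  1.768 -0.104] P_org [102.68  48.37 170.87] yaw,tilt [-0.1202 -0.0009  0.0002] open 49.84214880090978
```

```bash
python3 look.py z; python3 f.py 4; python3 - <<'E'
from ov import *
t=cams()
show(t,"side",(205,120,265,195),8,[],"pics/zz.png")
I0=cv2.imread("pics/side0.png")
E
```

```text
{'clock': np.float64(17.8), 'tcp_pos': array([ 0.6149, -0.0128,  0.1709]), 'ee_rot': array([ 0.0425, -0.7055,  0.0424,  0.7061]), 'contact_force': array([-9.9623,  2.7344, -0.4033]), 'wrist_torque': array([ 0.5934,  1.7534, -0.1345]), 'opening': np.float64(0.5355), 'joint_positions': array([-9.6600e-02,  5.1750e-01,  1.5211e+00,  1.0000e-04,  1.1038e+00,
        1.5944e+00])}
yaw -0.12019021065444258 tilt [-9.e-04  2.e-04 -1.e+00] org xy of tcp [0.1027 0.0483]
clock 18.05 F_org [-10.5    1.61   0.19] T_org [ 0.389  1.759 -0.099] P_org [102.67  48.39 170.88] yaw,tilt [-0.1202 -0.0009  0.0002] open 49.68549025906523
```

View pics/zs2.png

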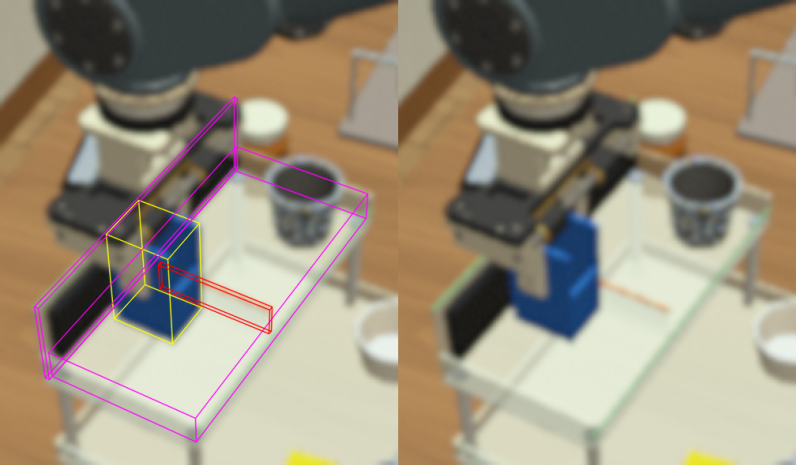

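View pics/zz.png

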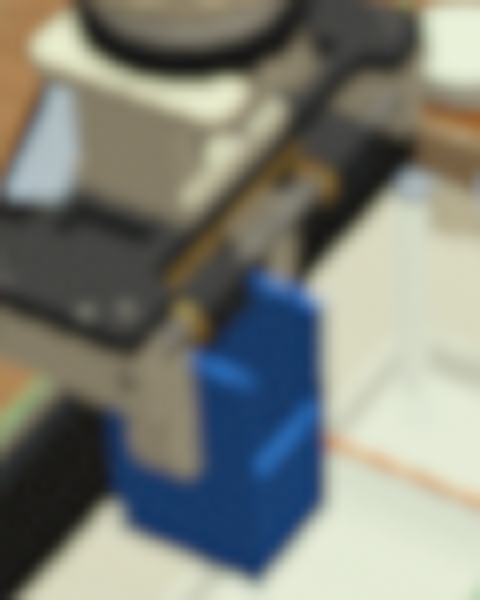

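View pics/zt.png

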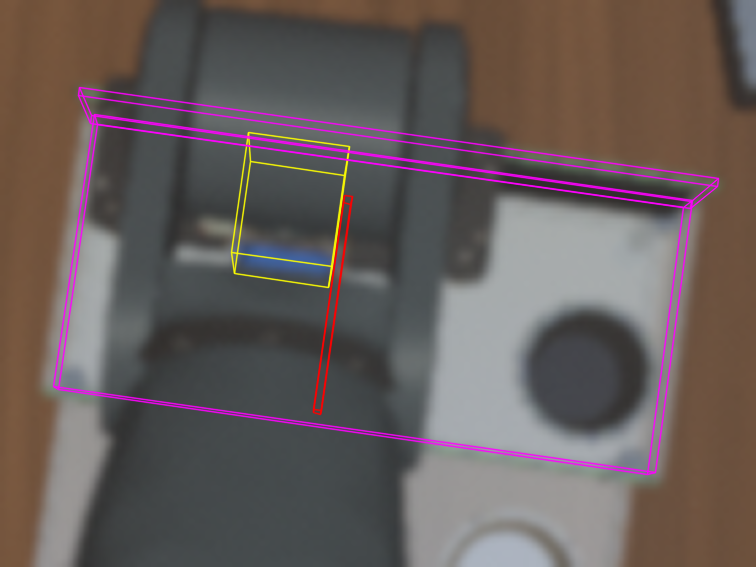

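The pictures show the caddy upright at about (165,320) in the side crop. Its back is on the rubber and its right side is on the divider line, and the filter cup hasn't moved. The forces are steady, so I hand in.

```bash
python3 f.py 6; python3 -c "
from cell import manip
print(manip.sign_off())"
```

```text
clock 18.45 F_org [-10.08   1.64   0.59] T_org [ 0.364  1.801 -0.104] P_org [102.68  48.38 170.88] yaw,tilt [-0.1202 -0.0009  0.0002] open 49.911041653232935
the job is handed in; nothing more can be done
None
```

The blue caddy stands on the upper tier, left of the divider, with its back pressed into the rubber. The arm is still holding and pushing, so you can do up the thumbscrews. I handed the job in at about 18.5 s.

- **Side fit:** I felt the divider about 1.5 mm left of the combined camera estimate, which agrees with the side view. A 9 N side push gave almost no twist, so the caddy lies flush. It now rests against the divider with about 1.6 N.
- **Push on the rubber:** The wrist reads 10.1 N towards the back wall. I put about 1 N of that down to floor and divider friction, assuming a friction coefficient of about 0.3. That leaves about 9 N on the rubber. The force rose at about 3 N/mm as the rubber compressed, as your description says it should. The split between friction and rubber is inferred, not measured directly.
- **Square and upright:** The yaw is -0.120 rad, matching the organiser, and the tilt is about 0.001 rad. The grip is unchanged at 50 mm, and the load on the floor is light, about 2 N.
- **Other items:** In the last pictures the cup and the parts of the scene I could see look unmoved. The arm hid some of the top view, so I couldn't see everything from there.
- **Slips along the way:** My first move call was refused for missing keys, and nothing moved. Early side and back forces were floor and divider friction, so I lightened those loads and felt for the divider again before pushing back.

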